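Zero the marking bridge and slide its carriage into the station notch

ROBOT

A 7-joint arm with a two-finger parallel gripper is mounted at the origin on the work surface. World frame = base frame: x ahead of the robot, y to its left, z up, the work surface at z = 0. Lengths are in m, angles in rad, forces in N, time in s.
With the tool pointing down it reaches from about 0.425 to 0.875 m from the base axis. Payload 4.7 kg.
Tool frame: the origin (TCP) lies on the centre line of the jaws, within the pads' length; the fingertips stand 22 mm ahead of it and the grasp point (between the pads) lies 3 mm ahead of it (ctrl.tcp_to_tips is the z of the fingertips in the tool frame, in m); z points along the fingers, y is the direction in which the jaws open and shut (so a half turn about z gives the same grasp; the last joint's range is limited). The gripper opens to 87 mm and grips with 3 to 60 N. Pads are 19 mm wide; open, the fingers measure 117 mm over their backs; the gripper's body (75 mm by 190 mm) begins 51 mm behind the grasp point.
Start: joints at [-1.207, 0.321, -0.07, 1.45, 0.023, 1.371, -0.057], TCP at [0.223, 0.611, 0.218] pointing down, gripper open.
Joint ranges: [-2.86, 2.86], [-0.3, 2.09], [-1.38, 1.24], [0.06, 2.45], [-1.56, 4.7], [0.09, 2.05], [-2.69, 2.69]. Speed limits (rad/s): [2.57, 2.57, 3.14, 3.14, 3.14, 3.14, 3.14].

INTERFACE

Orientations are given as a rotation vector (axis times angle).
In Python, from bench import ctrl, cams gives the robot as it stands.
- The arm moves only by the tool move_arm, never from a script. Its argument "deltas" is a list of rows, each an object with "linear": the shift along the tool's x, y, z as a fraction of full scale, a list of three; "turn": the turn, a rotation vector about the tool's x, y, z as a fraction of full scale, a list of three; "claw": the closure, from 0 (fully open) to 1 (shut). In form: [{"linear": [tx, ty, tz], "turn": [wx, wy, wz], "claw": claw}, ...]. A call has 1 to 20 rows; each row shifts and turns the commanded pose from where the row before left it, along the tool's axes as they then stand; what a row does not reach is not made up. Full scale, the value 1, is 0.03 m for a shift and 4 degrees for a turn. A row lasts 1/12 s, in which the tool goes at most 41.7 mm and 7.16 degrees, less where a joint would pass 70% of its speed; a pose out of reach is approached as far as the arm can. A call with a number of a shift or a turn outside -1 to 1 is refused whole. A call with a gripper value outside its range is refused whole. The fingers move at their own pace and stop on an object; "grip_force" is the grip in N (left out, the last holds). Time passes only in rows, so rows that do not move let the fingers close. It gives the time, the measured TCP pose, the force and the opening at its end, in the units of the state.
- ctrl.get_state(): the state, without advancing time (a new reading comes with each control period).
- cams.get_image(name): name is "scene" or "top"; returns a dict with "image" (400x640x3 uint8, red, green, blue), "K" (3x3 intrinsics, pixels), "world_from_camera" (4x4, takes a point from camera to world coordinates). Camera axes: x right, y down, z forward; pixel columns grow to the right and rows downward; lengths in m; the calibration is good to about 2 mm. A picture is of the moment at which its call begins. There is no depth.
- ctrl.close_job(): hands the job in, once; it reports no verdict.
The state is a dict: "time": time; "joint_positions": joint angles; "qd": joint speeds; "joint_torque": joint torques, N m; "position": TCP position; "tool_rot": TCP orientation; "ft_force": force on the tool from outside, world axes, zero at the start; "torque": the same for the moment, N m; "grip_width": opening from 0.0 (shut) to 1.0 (fully open).
Only numpy, scipy, OpenCV 4.12 (cv2) and the standard library are available. Lean on these libraries where they do the work, as an engineer would, in place of code of your own. Each camera call takes 0.05 s, during which the arm holds its last target. There are 200 camera calls.

TASK

With the marking bridge's carriage still parked where it stands, take the plain stylus from the wooden tool block, press the read head's recessed zero button all the way down with its tip, and put the stylus back upright in an empty hole of the block, right down on its collar, and let go. Then take the carriage by its round grip and slide it along the rail until you feel its ball drop into the notch of the steel clip, and finish while still gripping it there, so that the readout can be read. Keep off the relief slab and leave all the other things on the bench where they are.

Things in the scene. Friction and masses are not known exactly. Their poses are not given: they have to be found in the camera images.
- bridge: Marking bridge, fixed, straddling the relief: two aluminium posts (30 x 24 mm) on feet 110 x 40 mm, 340 mm apart along its y, carrying an aluminium rail 30 mm wide (x) and 372 mm long (y), rail top 150 mm above the bench. Origin: on the bench, midway between the posts. The robot is on its -x side; its y is the rail's direction.
- carriage: Sliding carriage, 1.5 N friction, parked near the bridge's +y end, to be slid towards the bridge's -y; it travels from y = +100 to -100 mm of the bridge. Axes as the bridge's. Origin: rail centre line at rail-top height. Dark saddle 60 mm long, top 11 mm above the origin; spring plunger at x -22.5 mm (top at 15.5 mm) with an 8 mm steel ball below; grey read head at x 22 to 66, y -39 to 39 mm.
- grip (a point): Middle of the carriage's round knurled steel grip: upright, diameter 20 mm, 17 to 51 mm above the carriage's origin and on its axis; this point is 34 mm above the origin. Nothing else on the bridge within 70 mm of it stands higher than 16 mm above the carriage's origin.
- button_top (a point): Centre of the top of the zero button when up: black, diameter 9 mm, in a round recess of diameter 12 mm, 3 mm below the flat top of the read head (a display window beside it); 44 mm to +x, 22 mm to -y, 11 mm above the carriage's origin. The point does not go down with the button.
- zero_button (a joint): How far the zero button is pressed, m: 0 up, 0.004 fully down; a spring gives 0.7 N at first and 3.1 N fully down, and returns it.
- clip: Steel station clip 15 x 40 mm clamped on the rail's near (-x) edge, 50 to 175 mm along -y from the parked carriage. Along y its top has a ramp (12 mm long, 4 high), a 4.5 mm flat, a 7 mm V notch, flat, ramp. Origin: notch centre, at rail-top height, x -22.5 mm of the rail centre; axes as the bridge's. The plunger ball is in the notch when carriage and clip have the same y in the bridge's frame.
- notch (a point): The same point, centre of the notch. How the click feels to a hand on the grip: on the ramp about 2 N more resistance than the 1.5 N of friction, almost none on the flat, then the ball drops in and pulls the carriage to the centre of the notch, if nothing stiff holds it; to leave the notch takes about 5 N more than the friction.
- block: Wooden tool block, fixed, left or right of the bridge: 150 (its x) x 52 x 60 mm tall, origin at the centre of its underside. Four round upright holes along its x at -54, -18, 18 and 54 mm (y = 0), diameter 10 mm, 56 mm deep, mouths chamfered 1.5 mm. Tools stand in three of them; the hole at x = 54 mm is empty, as is the one the stylus came from.
- stylus: The plain stylus, upright in the block: dark wooden handle, diameter 14 mm, rounded plain top 85 mm above the origin; brass collar, diameter 18 mm, 4 mm thick, below it; then a 5 mm steel shank ending in a 6 mm ball, lowest point 49 mm below the origin. Origin: on the axis at the collar's underside, which rests on the block's top; z up along the handle. 35 g. Other tools are 36 mm or more away.
- loop_tool: Bystander, leave alone: modelling tool standing in the block, short dark wooden handle (60 mm) with a wire loop 22 mm wide on top, 85 mm above the block in all; same collar, shank and origin as the stylus.
- leaf_tool: Bystander, leave alone: modelling tool standing in the block, short dark wooden handle (60 mm) with a flat steel leaf blade 16 mm wide on top, 85 mm above the block in all; same collar, shank and origin as the stylus.
- slab: Bystander, leave alone: the relief under the bridge, fixed: white foam board, grey clay and a leaf ornament, 150 x 262 mm, 47 mm high, the ornament in its middle 80 x 80 mm up to 69 mm high. Origin: centre of its underside.
- tub: Bystander, leave alone: open white plastic tub with a green band, diameter 116 mm at the rim, 85 mm tall, on the other side of the bridge from the tool block. Origin: centre of its underside.
- moulding: Bystander, leave alone: white plaster moulding sample, 50 x 130 x 34 mm, beyond the bridge. Origin: centre of its underside.
- rosette: Bystander, leave alone: white plaster rosette, diameter 84 mm, about 26 mm high, beyond the bridge. Origin: centre of its underside.
- scraper: Bystander, leave alone: steel scraper plate 95 x 150 mm with a wooden back strip, 21 mm high, at the left. Origin: centre of its underside.
- brush: Bystander, leave alone: flat brush, 200 mm long, lying at the right of the bridge, about 25 mm high. Origin: under its middle.
- bowl: Bystander, leave alone: black mixing bowl, diameter 130 mm, 60 mm tall, at the right. Origin: centre of its underside.

How it is judged:
By the outcome, as a careful person would: the job done as asked, in the order asked, and still so for the second after the job is handed in, while the arm keeps its last pose, push and grip.
It also fails if it takes over 72 s, if anything falls off the work surface, if the arm or the gripper's body presses on something with over 40 N, if the wrist force passes 120 N, or if a joint passes its speed limit or range.

## Working session

There is one attempt and no reset: what is moved stays moved. The work goes in short steps, Python scripts to look and compute and a tool call to move; the robot and the scene stay as the last step left them, time stands still between calls to the robot, and variables do not carry over. Pictures are saved under pics/ and viewed, about 8 in all and at most 12, crops included, and the job is handed in when it is done.

Besides the shell and the picture viewer there is one more tool, called after "Call:" by a JSON object that holds its "fn" and its "kwargs". move_arm: Moves the arm, as the interface text tells. Shift numbers are shares of 0.03 m and turn numbers shares of 4 degrees, none past 1 either way. Its arguments: {"type":"object","properties":{"deltas":{"type":"array"},"grip_force":{"type":"number"}},"required":["deltas"]}

```bash
ls; mkdir -p pics; cat > h.py <<'E'
import numpy as np,cv2
from bench import ctrl,cams
def snap(n,f):
    d=cams.get_image(n); cv2.imwrite(f,d["image"][:,:,::-1]); np.savez(f[:-3]+'npz',**d); return d
def ray(d,uv):
    T=d["world_from_camera"]; r=T[:3,:3]@np.linalg.inv(d["K"])@np.array([uv[0],uv[1],1.]); return T[:3,3],r
def onz(d,uv,z):
    o,r=ray(d,uv); return o+r*(z-o[2])/r[2]
def proj(d,p):
    T=d["world_from_camera"]; q=d["K"]@(T[:3,:3].T@(np.array(p)-T[:3,3])); return q[:2]/q[2]
def tri(d1,u1,d2,u2):
    o1,r1=ray(d1,u1);o2,r2=ray(d2,u2)
    s=np.linalg.lstsq(np.c_[r1,-r2],o2-o1,rcond=None)[0]; a=o1+s[0]*r1;b=o2+s[1]*r2
    return (a+b)/2,np.linalg.norm(a-b)
E
python3 - <<'E'
from h import *
for n in("top","scene"):
    d=snap(n,f"pics/{n}0.png"); print(n,d["K"][0,0],np.round(d["world_from_camera"],3).tolist())
s=ctrl.get_state(); print(s, ctrl.tcp_to_tips)
E
```

```text
pics
top 477.10925102973664 [[0.026, -0.998, 0.058, 0.496], [-0.999, -0.028, -0.022, 0.015], [0.023, -0.057, -0.998, 1.46], [0.0, 0.0, 0.0, 1.0]]
scene 389.0479155302418 [[0.631, 0.516, -0.579, 1.168], [0.776, -0.418, 0.473, -0.472], [0.002, -0.748, -0.664, 0.765], [0.0, 0.0, 0.0, 1.0]]
{'time': 0.1, 'joint_positions': array([-1.20691186,  0.32173495, -0.07011075,  1.45156413,  0.02261118,
        1.37083409, -0.05687096]), 'qd': array([-0.00110076, -0.00251536, -0.00126179, -0.00191035, -0.00027855,
       -0.00191675,  0.00160476]), 'joint_torque': array([ 2.61859223e-04, -4.92570412e+01, -4.05372335e-01, -3.13399279e+01,
       -6.40745298e-02,  3.94979480e-02,  8.16805209e-05]), 'position': array([0.22260873, 0.61013784, 0.21747458]), 'tool_rot': array([-5.46477137e-01, -3.09348627e+00,  2.73433346e-03]), 'ft_force': array([-0.6971054 ,  0.24414158,  0.7259168 ]), 'torque': array([ 0.03021373, -0.05436015, -0.04398378]), 'grip_width': 0.9975383404980187} 0.022
```

View pics/top0.png

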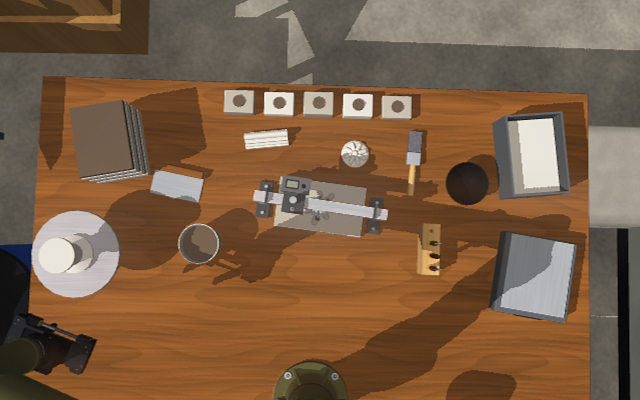

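View pics/scene0.png

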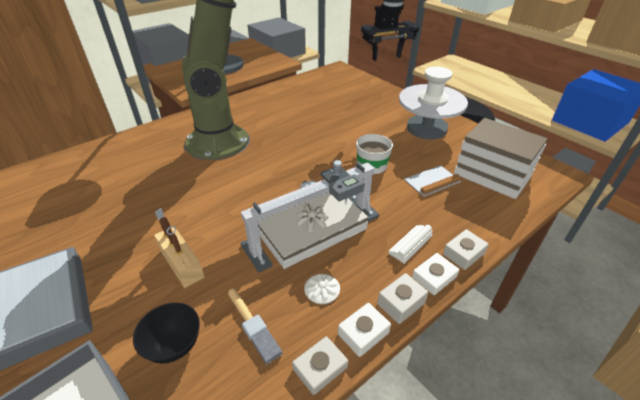

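The top view shows the carriage near (293,197), the rail from about (257,196) to (386,213), and the block at (430,249). Next I'll zoom in on the block and the carriage.

```bash
python3 - <<'E'
import cv2,numpy as np
t=cv2.imread('pics/top0.png');s=cv2.imread('pics/scene0.png')
def c(im,x,y,w,h,W,H): return cv2.resize(im[y:y+h,x:x+w],(W,H),interpolation=cv2.INTER_CUBIC)
a=c(t,410,215,40,65,320,520); b=c(s,140,200,70,91,400,520)
cv2.imwrite('pics/c1.png',np.hstack([a,b]))
a=c(t,245,170,150,75,800,400); cv2.imwrite('pics/c2.png',np.vstack([a]))
E
```

```text
(no output)
```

View pics/c1.png

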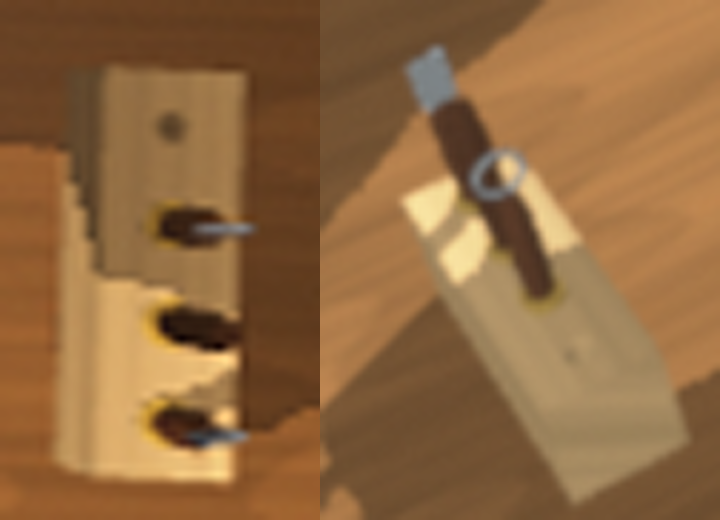

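View pics/c2.png

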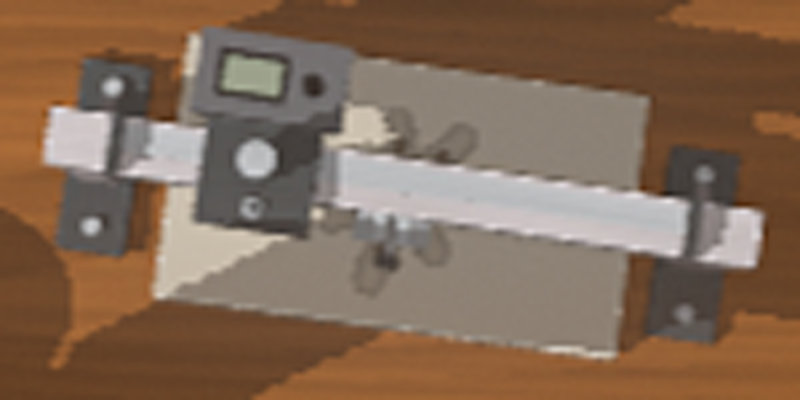

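The stylus is the middle tool, in the hole at -18. The top end of the block has the empty hole, at crop (171,127). The crop also shows the carriage grip at (256,158), the button at (314,85), and the clip centred near (392,230). Next I'll compute positions from these.

```bash
cat > m.py <<'E'
from h import *
d=dict(np.load('pics/top0.npz'));s=dict(np.load('pics/scene0.npz'))
A=lambda x,y:((x+.5)/8-.5+410,(y+.5)/8-.5+215)
B=lambda x,y:((x+.5)*150/800-.5+245,(y+.5)*75/400-.5+170)
S=lambda x,y:((x-320+.5)*70/400-.5+140,(y+.5)*70/400-.5+200)
h=onz(d,A(171,127),.06);print('hole54',h, 'scene', onz(s,S(572,355),.06))
tr=onz(d,A(246,72),.06);br=onz(d,A(232,483),.06);tl=onz(d,A(105,67),.06)
print('edge',tr,br,np.linalg.norm(tr-br),np.linalg.norm(tr-tl),'yaw',np.degrees(np.arctan2(*(tr-br)[1::-1])))
u=(tr-br)/np.linalg.norm(tr-br);v=np.array([-u[1],u[0],0])
c=(tr+br)/2+v*.026;print('blk c',c)
for k in(54,18,-18,-54):print(k,c+u*k/1e3)
print('via hole',h-u*.054, 'stylus', h-u*.072)
# carriage
g=onz(d,B(256,158),.201);b=onz(d,B(314,85),.161)
print('grip',g,'btn',b,'dist',np.linalg.norm((g-b)[:2]),'exp',np.hypot(44,22))
# rail ends midpoints
e1=onz(d,B(46,136),.15);e2=onz(d,B(763,238),.15)
w=(e1-e2)/np.linalg.norm(e1-e2);print('rail',e1,e2,np.linalg.norm(e1-e2),'yaw',np.degrees(np.arctan2(-w[0],w[1])))
X=np.array([w[1],-w[0],0]);o=(e1+e2)/2
for n,p in(('grip',g),('btn',b),('clip',onz(d,B(392,232),.152)),('plunger',onz(d,B(252,207),.1655))):print(n,(p-o)@X,(p-o)@w)
E
python3 m.py
python3 -c "
import cv2,numpy as np
s=cv2.imread('pics/scene0.png')
cv2.imwrite('pics/c3.png',cv2.resize(s[150:240,280:400],(800,600),interpolation=cv2.INTER_CUBIC))"
```

```text
hole54 [ 0.50966829 -0.34100118  0.06      ] scene [ 0.50995426 -0.34582553  0.06      ]
edge [ 0.53066752 -0.36854547  0.06      ] [ 0.37994201 -0.36521306  0.06      ] 0.15076234628129864 0.05229606013494724 yaw -1.2665527774381289
blk c [ 0.45587946 -0.34088562  0.06      ]
54 [ 0.50986627 -0.34207922  0.06      ]
18 [ 0.47387507 -0.34128348  0.06      ]
-18 [ 0.43788386 -0.34048775  0.06      ]
-54 [ 0.40189266 -0.33969202  0.06      ]
via hole [ 0.45568148 -0.33980758  0.06      ] stylus [ 0.43768588 -0.33940971  0.06      ]
grip [0.58089865 0.06349082 0.201     ] btn [0.62190443 0.03647333 0.161     ] dist 0.04910620286531873 exp 49.193495504995376
rail [0.59265774 0.17374506 0.15      ] [ 0.55025329 -0.1975391   0.15      ] 0.37369783256595046 yaw -6.515532800178844
grip 0.0008276868721346207 0.07597245731352141
btn 0.04463436346056788 0.05378249908629054
clip -0.023993132163496685 0.0035498449815406304
plunger -0.021969370575214756 0.07603405398844822
```

View pics/c3.png

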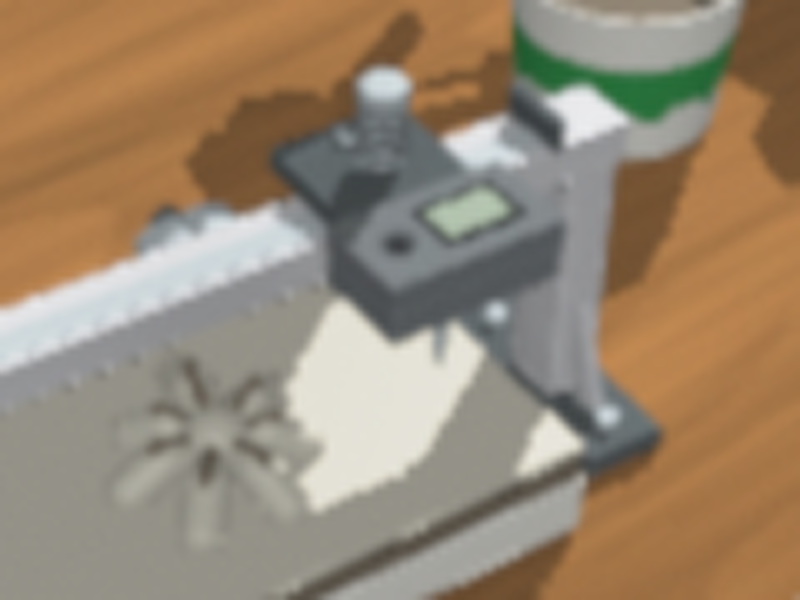

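The geometry agrees: the rail is 373.7 mm long and the grip-to-button distance is 49.1 mm. The carriage's y is +76 mm and the clip's is about +3.5 mm. The stylus is near (0.438, -0.340). I'll rise, turn, and travel round to it.

Call:
{"fn": "move_arm", "kwargs": {"deltas": [{"linear":[0,0,-0.6],"turn":[0,0,-1],"claw":0},{"linear":[0,0,-0.6],"turn":[0,0,-1],"claw":0},{"linear":[0,0,-0.6],"turn":[0,0,-1],"claw":0},{"linear":[0,0,-0.6],"turn":[0,0,-1],"claw":0},{"linear":[0,0,-0.6],"turn":[0,0,-0.68],"claw":0},{"linear":[-0.6,-0.85,0],"turn":[0,0,0],"claw":0},{"linear":[-0.6,-0.85,0],"turn":[0,0,0],"claw":0},{"linear":[-0.6,-0.85,0],"turn":[0,0,0],"claw":0},{"linear":[-0.6,-0.85,0],"turn":[0,0,0],"claw":0},{"linear":[-0.6,-0.85,0],"turn":[0,0,0],"claw":0},{"linear":[-0.6,-0.85,0],"turn":[0,0,0],"claw":0},{"linear":[-0.6,-0.85,0],"turn":[0,0,0],"claw":0},{"linear":[-0.6,-0.85,0],"turn":[0,0,0],"claw":0},{"linear":[-0.6,-0.85,0],"turn":[0,0,0],"claw":0},{"linear":[-0.6,-0.85,0],"turn":[0,0,0],"claw":0},{"linear":[-0.6,-0.85,0],"turn":[0,0,0],"claw":0},{"linear":[-0.6,-0.85,0],"turn":[0,0,0],"claw":0},{"linear":[-0.6,-0.85,0],"turn":[0,0,0],"claw":0},{"linear":[-0.6,-0.85,0],"turn":[0,0,0],"claw":0},{"linear":[-0.6,-0.85,0],"turn":[0,0,0],"claw":0}]}}

```text
time: 1.77
position: [0.4843, 0.2205, 0.3082]
tool_rot: [-0.036, -3.141, 0.0]
ft_force: [0.8, -0.3, -0.2]
grip_width: 1.0
```

Call:
{"fn": "move_arm", "kwargs": {"deltas": [{"linear":[0.06,-0.98,0],"turn":[0,0,0],"claw":0},{"linear":[0.06,-0.98,0],"turn":[0,0,0],"claw":0},{"linear":[0.06,-0.98,0],"turn":[0,0,0],"claw":0},{"linear":[0.06,-0.98,0],"turn":[0,0,0],"claw":0},{"linear":[0.06,-0.98,0],"turn":[0,0,0],"claw":0},{"linear":[0.06,-0.98,0],"turn":[0,0,0],"claw":0},{"linear":[0.06,-0.98,0],"turn":[0,0,0],"claw":0},{"linear":[0.06,-0.98,0],"turn":[0,0,0],"claw":0},{"linear":[0.06,-0.98,0],"turn":[0,0,0],"claw":0},{"linear":[0.06,-0.98,0],"turn":[0,0,0],"claw":0},{"linear":[0.06,-0.98,0],"turn":[0,0,0],"claw":0},{"linear":[0.06,-0.98,0],"turn":[0,0,0],"claw":0},{"linear":[0.06,-0.98,0],"turn":[0,0,0],"claw":0},{"linear":[0.06,-0.98,0],"turn":[0,0,0],"claw":0},{"linear":[0.06,-0.98,0],"turn":[0,0,0],"claw":0},{"linear":[0.06,-0.98,0],"turn":[0,0,0],"claw":0},{"linear":[0.06,-0.98,0],"turn":[0,0,0],"claw":0},{"linear":[0.06,-0.98,0],"turn":[0,0,0],"claw":0},{"linear":[0.06,-0.98,0],"turn":[0,0,0],"claw":0},{"linear":[0,0,0],"turn":[0,0,0],"claw":0}]}}

```text
time: 3.43
position: [0.4339, -0.3418, 0.3082]
tool_rot: [-0.05, -3.139, 0.007]
ft_force: [-1.6, 0.4, 0.2]
grip_width: 0.997
```

Call:
{"fn": "move_arm", "kwargs": {"deltas": [{"linear":[-0.13,0.06,0.7],"turn":[0,0,0],"claw":0},{"linear":[0,0,0.9],"turn":[0,0,0],"claw":0},{"linear":[0,0,0.9],"turn":[0,0,0],"claw":0},{"linear":[0,0,0.9],"turn":[0,0,0],"claw":0},{"linear":[0,0,0.8],"turn":[0,0,0],"claw":0},{"linear":[0,0,0],"turn":[0,0,0],"claw":0},{"linear":[0,0,0],"turn":[0,0,0],"claw":0}]}}

```text
time: 4.02
position: [0.4401, -0.3331, 0.1817]
tool_rot: [-0.036, -3.139, -0.002]
ft_force: [-0.2, 0.1, 0.9]
grip_width: 0.999
```

```bash
python3 - <<'E'
from h import *
print({k:np.round(v,4) for k,v in ctrl.get_state().items() if k in('position','tool_rot','joint_positions')})
s=snap('scene','pics/s1.png')
a=cv2.resize(cv2.imread('pics/s1.png')[130:300,90:260],(600,600),interpolation=cv2.INTER_CUBIC);cv2.imwrite('pics/c4.png',a)
E
```

```text
{'joint_positions': array([-0.1774,  0.1739,  0.8674,  1.7718, -0.1383,  1.2621,  2.2729]), 'position': array([ 0.4401, -0.3331,  0.1817]), 'tool_rot': array([-3.6100e-02, -3.1389e+00, -1.8000e-03])}
```

View pics/c4.png

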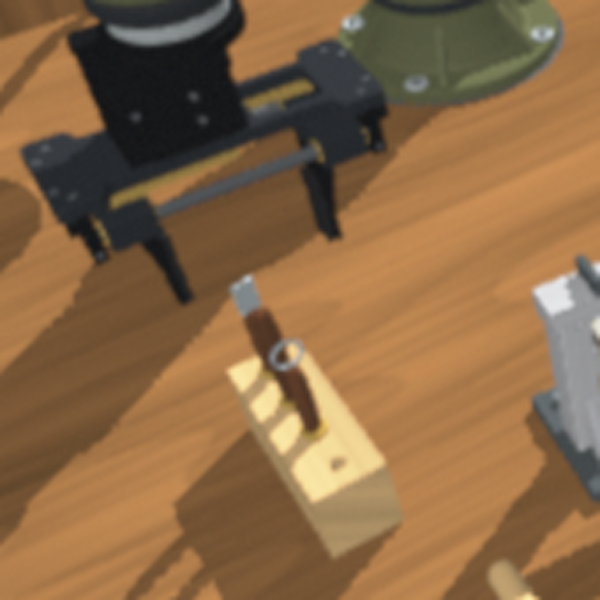

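The gripper is above the block with its jaws astride the row of tools. I'll correct it laterally by a few millimetres and go down.

Call:
{"fn": "move_arm", "kwargs": {"deltas": [{"linear":[0.07,-0.23,0.1],"turn":[0,0,0],"claw":0},{"linear":[0,0,0.1],"turn":[0,0,0],"claw":0},{"linear":[0,0,0],"turn":[0,0,0],"claw":0},{"linear":[0,0,0],"turn":[0,0,0],"claw":0}]}}

```text
time: 4.4
position: [0.4387, -0.3411, 0.177]
tool_rot: [0.037, 3.14, -0.0]
ft_force: [0.5, -0.4, 0.2]
grip_width: 1.002
```

Call:
{"fn": "move_arm", "kwargs": {"deltas": [{"linear":[0.02,0.02,0.6],"turn":[0,0,0],"claw":0},{"linear":[0,0,0.6],"turn":[0,0,0],"claw":0},{"linear":[0,0,0.6],"turn":[0,0,0],"claw":0},{"linear":[0,0,0],"turn":[0,0,0],"claw":0},{"linear":[0,0,0],"turn":[0,0,0],"claw":0}]}}

```text
time: 4.82
position: [0.4376, -0.3399, 0.1223]
tool_rot: [-0.036, -3.14, -0.001]
ft_force: [0.2, -0.3, 0.5]
grip_width: 0.998
```

Call:
{"fn": "move_arm", "kwargs": {"deltas": [{"linear":[0,0,0],"turn":[0,0,0],"claw":1},{"linear":[0,0,0],"turn":[0,0,0],"claw":1},{"linear":[0,0,0],"turn":[0,0,0],"claw":1},{"linear":[0,0,0],"turn":[0,0,0],"claw":1},{"linear":[0,0,0],"turn":[0,0,0],"claw":1},{"linear":[0,0,0],"turn":[0,0,0],"claw":1},{"linear":[0,0,0],"turn":[0,0,0],"claw":1},{"linear":[0,0,0],"turn":[0,0,0],"claw":1},{"linear":[0,0,0],"turn":[0,0,0],"claw":1},{"linear":[0,0,0],"turn":[0,0,0],"claw":1}], "grip_force": 15}}

```text
time: 5.65
position: [0.4379, -0.3402, 0.1224]
tool_rot: [0.036, 3.141, 0.0]
ft_force: [-0.3, 0.3, 0.1]
grip_width: 0.326
```

Call:
{"fn": "move_arm", "kwargs": {"deltas": [{"linear":[0,0,0],"turn":[0,0,0],"claw":1},{"linear":[0,0,0],"turn":[0,0,0],"claw":1},{"linear":[0,0,0],"turn":[0,0,0],"claw":1},{"linear":[0,0,0],"turn":[0,0,0],"claw":1},{"linear":[0,0,0],"turn":[0,0,0],"claw":1}]}}

```text
time: 6.07
position: [0.4379, -0.3402, 0.1224]
tool_rot: [0.036, 3.141, 0.0]
ft_force: [-0.3, -0.3, -0.2]
grip_width: 0.148
```

Call:
{"fn": "move_arm", "kwargs": {"deltas": [{"linear":[0,0,-0.4],"turn":[0,0,0],"claw":1},{"linear":[0,0,-0.5],"turn":[0,0,0],"claw":1},{"linear":[0,0,-0.6],"turn":[0,0,0],"claw":1},{"linear":[0,0,-0.7],"turn":[0,0,0],"claw":1},{"linear":[0,0,-0.8],"turn":[0,0,0],"claw":1},{"linear":[0,0,-0.8],"turn":[0,0,0],"claw":1},{"linear":[0,0,-0.8],"turn":[0,0,0],"claw":1},{"linear":[0,0,-0.8],"turn":[0,0,0],"claw":1},{"linear":[0,0,-0.6],"turn":[0,0,0],"claw":1},{"linear":[0,0,-0.5],"turn":[0,0,0],"claw":1},{"linear":[0,0,0],"turn":[0,0,0],"claw":1},{"linear":[0,0,0],"turn":[0,0,0],"claw":1}]}}

```text
time: 7.07
position: [0.4381, -0.3406, 0.3184]
tool_rot: [0.037, 3.139, -0.001]
ft_force: [-0.3, 0.1, -1.5]
grip_width: 0.147
```

```bash
python3 - <<'E'
from h import *
from scipy.spatial.transform import Rotation as R
st=ctrl.get_state();print(st['position'],st['tool_rot'],st['grip_width'])
Rm=R.from_rotvec(st['tool_rot']).as_matrix()
s=snap('scene','pics/s2.png')
tip=st['position']+Rm@[0,0,.1114];print('pred tip',tip,proj(s,tip))
print('collar',proj(s,st['position']+Rm@[0,0,.0624]))
im=cv2.imread('pics/s2.png')
u,v=proj(s,tip).astype(int);x0,y0=u-50,v-70;print(x0,y0)
cv2.imwrite('pics/c5.png',cv2.resize(im[y0:y0+100,x0:x0+100],(600,600),interpolation=cv2.INTER_CUBIC))
d=dict(np.load('pics/top0.npz'));s0=dict(np.load('pics/scene0.npz'))
B=lambda x,y:((x+.5)*150/800-.5+245,(y+.5)*75/400-.5+170)
C=lambda x,y:((x+.5)*.15-.5+280,(y+.5)*.15-.5+150)
print('btn tri',tri(d,B(314,85),s0,C(400,243)),'scene onz',onz(s0,C(400,243),.161))
print('grip tri',tri(d,B(256,158),s0,C(384,80)))
E
```

```text
[ 0.43806243 -0.34056012  0.31844871] [ 3.66007345e-02  3.13949100e+00 -9.24751678e-04] 0.14707325263721122
pred tip [ 0.43827199 -0.34062819  0.20704893] [156.52946351 197.46559237]
collar [150.10303382 179.84568457]
106 127
btn tri (array([0.62140965, 0.03608528, 0.1630697 ]), np.float64(0.0009179885838905116)) scene onz [0.61926882 0.03744892 0.161     ]
grip tri (array([0.58033008, 0.06283089, 0.2017305 ]), np.float64(0.0016314584268088657))
```

View pics/c5.png

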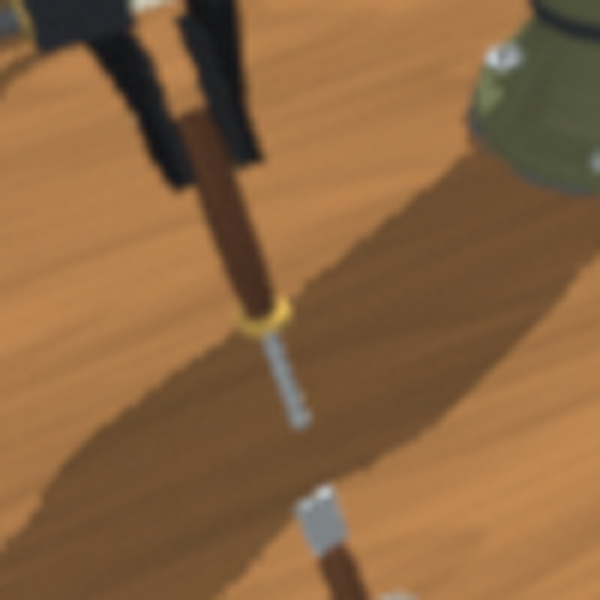

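The stylus is held straight: the tip is seen at (156.1,197.3), predicted at (156.5,197.5). The button is near (0.6205, 0.037). I'll move above it.

Call:
{"fn": "move_arm", "kwargs": {"deltas": [{"linear":[-0.37,0.8,0],"turn":[0,0,0],"claw":1},{"linear":[-0.37,0.8,0],"turn":[0,0,0],"claw":1},{"linear":[-0.37,0.8,0],"turn":[0,0,0],"claw":1},{"linear":[-0.37,0.8,0],"turn":[0,0,0],"claw":1},{"linear":[-0.37,0.8,0],"turn":[0,0,0],"claw":1},{"linear":[-0.37,0.8,0],"turn":[0,0,0],"claw":1},{"linear":[-0.37,0.8,0],"turn":[0,0,0],"claw":1},{"linear":[-0.37,0.8,0],"turn":[0,0,0],"claw":1},{"linear":[-0.37,0.8,0],"turn":[0,0,0],"claw":1},{"linear":[-0.37,0.8,0],"turn":[0,0,0],"claw":1},{"linear":[-0.37,0.8,0],"turn":[0,0,0],"claw":1},{"linear":[-0.37,0.8,0],"turn":[0,0,0],"claw":1},{"linear":[-0.37,0.8,0],"turn":[0,0,0],"claw":1},{"linear":[-0.37,0.8,0],"turn":[0,0,0],"claw":1},{"linear":[-0.37,0.8,0],"turn":[0,0,0],"claw":1},{"linear":[-0.24,0.5,0],"turn":[0,0,0],"claw":1},{"linear":[0,0.2,0],"turn":[0,0,0],"claw":1},{"linear":[0,0,0],"turn":[0,0,0],"claw":1},{"linear":[0,0,0],"turn":[0,0,0],"claw":1},{"linear":[0,0,0],"turn":[0,0,0],"claw":1}]}}

```text
time: 8.78
position: [0.6199, 0.0342, 0.3177]
tool_rot: [0.041, 3.141, -0.001]
ft_force: [0.3, 0.3, 0.2]
grip_width: 0.149
```

Call:
{"fn": "move_arm", "kwargs": {"deltas": [{"linear":[-0.02,0.09,0.4],"turn":[0,0,0],"claw":1},{"linear":[0,0,0.4],"turn":[0,0,0],"claw":1},{"linear":[0,0,0],"turn":[0,0,0],"claw":1},{"linear":[0,0,0],"turn":[0,0,0],"claw":1}]}}

```text
time: 9.12
position: [0.6201, 0.0391, 0.2919]
tool_rot: [-0.037, -3.139, 0.0]
ft_force: [0.1, 0.0, 0.0]
grip_width: 0.151
```

```bash
python3 - <<'E'
from h import *
from scipy.spatial.transform import Rotation as R
st=ctrl.get_state();print(st['position'],st['tool_rot'],st['grip_width'])
Rm=R.from_rotvec(st['tool_rot']).as_matrix()
s=snap('scene','pics/s3.png')
tip=st['position']+Rm@[0,0,.1114];print('pred tip',tip,proj(s,tip))
im=cv2.imread('pics/s3.png')
cv2.imwrite('pics/c6.png',cv2.resize(im[145:205,310:370],(780,780)[:1]*2,interpolation=cv2.INTER_CUBIC)[0:600])
E
```

```text
[0.62007061 0.0391064  0.2919368 ] [-3.69900361e-02 -3.13874487e+00  2.75874843e-04] 0.15139621550000057
pred tip [0.61977744 0.03909027 0.18053719] [340.50334461 179.61090913]
```

View pics/c6.png

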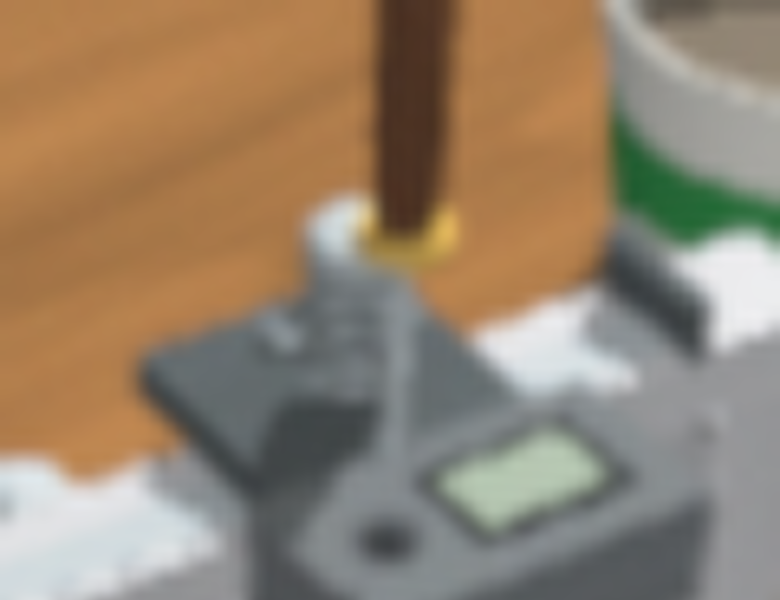

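```bash
python3 - <<'E'
from h import *
s=dict(np.load('pics/s3.npz'))
for du in(0,.5):
  for z in(.161,.164):print(du,z,onz(s,(339.2+du,186.1),z))
im=cv2.imread('pics/s3.png')
g=cv2.cvtColor(im,cv2.COLOR_BGR2GRAY)
print(g[181:191,333:346])
print(g[160:184,336:345])
d=dict(np.load('pics/top0.npz'))
t=cv2.cvtColor(cv2.imread('pics/top0.png'),cv2.COLOR_BGR2GRAY);print(t[181:191,297:310])
E
```

```text
0 0.161 [0.61890865 0.03653599 0.161     ]
0 0.164 [0.62163692 0.03400993 0.164     ]
0.5 0.161 [0.61968369 0.03749479 0.161     ]
0.5 0.164 [0.6224081  0.03496397 0.164     ]
[[ 75  78  94 119 134 136 138 137 128 107 108 143 167]
 [ 84  88 109 133 137 139 138 137 126 101 109 155 179]
 [ 91 103 123 136 138 137 136 136 135 123 108 118 150]
 [101 121 136 137 133 127 121 123 127 132 128 110 110]
 [112 134 137 133 121 103  92  95 108 125 136 128 108]
 [122 136 137 131 108  80  68  73  92 120 136 136 128]
 [126 136 138 133 117  90  76  79  99 125 137 138 137]
 [109 128 135 137 131 120 114 115 124 136 138 138 138]
 [ 89 108 127 135 135 135 136 137 136 138 138 138 137]
 [ 80  88 104 117 126 136 138 138 138 137 137 132 124]]
[[182 181 147  72  55  56  59  90 126]
 [213 209 171  80  57  56  66 119 159]
 [208 189 154  86  66  66  88 148 181]
 [196 159 131 110 103 105 124 162 175]
 [176 152 135 133 133 134 141 153 151]
 [146 144 139 136 137 139 138 138 137]
 [126 129 127 127 133 139 137 140 141]
 [117 117 119 124 136 139 135 141 142]
 [117 112 116 130 142 141 135 133 138]
 [110 106 105 123 139 
[... 414 characters left out ...]
10 123 133 138 133 129 118 116]
 [119 134 136 138 137 128 107 108 143]
 [133 137 139 138 137 126 101 109 155]
 [136 138 137 136 136 135 123 108 118]]
[[ 78  59  87 116 114 114 114 114 113 113 113 114 112]
 [142  95  86 115 113 114 113 115 114 113 113 113 113]
 [139  81  87 115 116 112 104 109 116 113 114 112 112]
 [127  69  95 117 102  70  59  66  97 118 114 114 112]
 [125  75 102 116  96  57  45  49  79 109 114 114 106]
 [122  68 105 117  99  61  47  47  70 102 115 114 114]
 [102  78 115 115 103  71  45  45  80 111 114 113 107]
 [ 67  86 115 114 114 105  93  99 112 114 114 113 107]
 [ 89 100 114 114 114 114 113 113 115 115 114  99 130]
 [112 111 113 114 114 115 114 116 115 117 102  78 123]]
```

Call:
{"fn": "move_arm", "kwargs": {"deltas": [{"linear":[-0.05,-0.08,0.25],"turn":[0,0,0],"claw":1},{"linear":[0,0,0.15],"turn":[0,0,0],"claw":1},{"linear":[0,0,0],"turn":[0,0,0],"claw":1},{"linear":[0,0,0],"turn":[0,0,0],"claw":1},{"linear":[0,0,0],"turn":[0,0,0],"claw":1}]}}

```text
time: 9.58
position: [0.6225, 0.037, 0.2815]
tool_rot: [0.036, 3.141, 0.0]
ft_force: [0.3, 0.2, -0.3]
grip_width: 0.149
```

Call:
{"fn": "move_arm", "kwargs": {"deltas": [{"linear":[0.04,0,0.1],"turn":[0,0,0],"claw":1},{"linear":[0,0,0.1],"turn":[0,0,0],"claw":1},{"linear":[0,0,0.05],"turn":[0,0,0],"claw":1},{"linear":[0,0,0],"turn":[0,0,0],"claw":1},{"linear":[0,0,0],"turn":[0,0,0],"claw":1}]}}

```text
time: 10.0
position: [0.6212, 0.0371, 0.2739]
tool_rot: [-0.036, -3.141, -0.0]
ft_force: [-0.7, -0.2, -0.2]
grip_width: 0.151
```

Call:
{"fn": "move_arm", "kwargs": {"deltas": [{"linear":[0,0,0.04],"turn":[0,0,0],"claw":1},{"linear":[0,0,0.04],"turn":[0,0,0],"claw":1},{"linear":[0,0,0.04],"turn":[0,0,0],"claw":1},{"linear":[0,0,0],"turn":[0,0,0],"claw":1},{"linear":[0,0,0],"turn":[0,0,0],"claw":1}]}}

```text
time: 10.42
position: [0.6214, 0.037, 0.2707]
tool_rot: [0.036, 3.141, 0.0]
ft_force: [-0.0, 0.3, 1.0]
grip_width: 0.149
```

Call:
{"fn": "move_arm", "kwargs": {"deltas": [{"linear":[0,0,0.04],"turn":[0,0,0],"claw":1},{"linear":[0,0,0.03],"turn":[0,0,0],"claw":1},{"linear":[0,0,0],"turn":[0,0,0],"claw":1},{"linear":[0,0,0],"turn":[0,0,0],"claw":1}]}}

```text
time: 10.75
position: [0.6214, 0.037, 0.2685]
tool_rot: [0.036, 3.141, 0.0]
ft_force: [0.7, -0.2, 2.7]
grip_width: 0.149
```

Call:
{"fn": "move_arm", "kwargs": {"deltas": [{"linear":[0,0,0.03],"turn":[0,0,0],"claw":1},{"linear":[0,0,0],"turn":[0,0,0],"claw":1},{"linear":[0,0,0],"turn":[0,0,0],"claw":1}]}}

```text
time: 11.0
position: [0.6215, 0.037, 0.2678]
tool_rot: [0.036, 3.141, 0.0]
ft_force: [-1.2, 0.3, 3.6]
grip_width: 0.148
```

Call:
{"fn": "move_arm", "kwargs": {"deltas": [{"linear":[0,0,0.03],"turn":[0,0,0],"claw":1},{"linear":[0,0,0],"turn":[0,0,0],"claw":1},{"linear":[0,0,0],"turn":[0,0,0],"claw":1}]}}

```text
time: 11.25
position: [0.6218, 0.037, 0.2675]
tool_rot: [0.036, 3.139, 0.001]
ft_force: [0.0, 0.4, 6.1]
grip_width: 0.146
```

The spring rate showed first, about 0.7 N/mm. Then came a hard stop at 6.1 N, so the button is fully down. I'll retract and go back to the stylus's own hole.

Call:
{"fn": "move_arm", "kwargs": {"deltas": [{"linear":[0,0,-0.2],"turn":[0,0,0],"claw":1},{"linear":[0,0,-0.5],"turn":[0,0,0],"claw":1},{"linear":[0,0,-0.6],"turn":[0,0,0],"claw":1},{"linear":[0,0,-0.5],"turn":[0,0,0],"claw":1},{"linear":[0.37,-0.8,0],"turn":[0,0,0],"claw":1},{"linear":[0.37,-0.8,0],"turn":[0,0,0],"claw":1},{"linear":[0.37,-0.8,0],"turn":[0,0,0],"claw":1},{"linear":[0.37,-0.8,0],"turn":[0,0,0],"claw":1},{"linear":[0.37,-0.8,0],"turn":[0,0,0],"claw":1},{"linear":[0.37,-0.8,0],"turn":[0,0,0],"claw":1},{"linear":[0.37,-0.8,0],"turn":[0,0,0],"claw":1},{"linear":[0.37,-0.8,0],"turn":[0,0,0],"claw":1},{"linear":[0.37,-0.8,0],"turn":[0,0,0],"claw":1},{"linear":[0.37,-0.8,0],"turn":[0,0,0],"claw":1},{"linear":[0.37,-0.8,0],"turn":[0,0,0],"claw":1},{"linear":[0.37,-0.8,0],"turn":[0,0,0],"claw":1},{"linear":[0.37,-0.8,0],"turn":[0,0,0],"claw":1},{"linear":[0.37,-0.8,0],"turn":[0,0,0],"claw":1},{"linear":[0.37,-0.8,0],"turn":[0,0,0],"claw":1},{"linear":[0.24,-0.6,0],"turn":[0,0,0],"claw":1}]}}

```text
time: 12.92
position: [0.4367, -0.339, 0.3201]
tool_rot: [-0.04, -3.14, -0.0]
ft_force: [-0.1, -0.7, -0.6]
grip_width: 0.15
```

Call:
{"fn": "move_arm", "kwargs": {"deltas": [{"linear":[0,0,0],"turn":[0,0,0],"claw":1},{"linear":[0,0,0],"turn":[0,0,0],"claw":1},{"linear":[0,0,0],"turn":[0,0,0],"claw":1}]}}

```text
time: 13.17
position: [0.4393, -0.3358, 0.3199]
tool_rot: [-0.035, -3.141, -0.002]
ft_force: [0.1, 0.2, -0.3]
grip_width: 0.147
```

Call:
{"fn": "move_arm", "kwargs": {"deltas": [{"linear":[0.05,-0.15,0.6],"turn":[0,0,0],"claw":1},{"linear":[0,0,0.9],"turn":[0,0,0],"claw":1},{"linear":[0,0,0.9],"turn":[0,0,0],"claw":1},{"linear":[0,0,0.9],"turn":[0,0,0],"claw":1},{"linear":[0,0,0.6],"turn":[0,0,0],"claw":1},{"linear":[0,0,0.4],"turn":[0,0,0],"claw":1},{"linear":[0,0,0],"turn":[0,0,0],"claw":1},{"linear":[0,0,0],"turn":[0,0,0],"claw":1},{"linear":[0,0,0],"turn":[0,0,0],"claw":1}]}}

```text
time: 13.92
position: [0.4383, -0.3415, 0.1927]
tool_rot: [0.035, 3.14, -0.001]
ft_force: [-0.2, 0.4, 0.3]
grip_width: 0.149
```

Call:
{"fn": "move_arm", "kwargs": {"deltas": [{"linear":[0.01,0.04,0.3],"turn":[0,0,0],"claw":1},{"linear":[0,0,0.2],"turn":[0,0,0],"claw":1},{"linear":[0,0,0.2],"turn":[0,0,0],"claw":1},{"linear":[0,0,0.2],"turn":[0,0,0],"claw":1},{"linear":[0,0,0.2],"turn":[0,0,0],"claw":1},{"linear":[0,0,0],"turn":[0,0,0],"claw":1},{"linear":[0,0,0],"turn":[0,0,0],"claw":1}]}}

```text
time: 14.5
position: [0.4367, -0.3401, 0.158]
tool_rot: [-0.037, -3.14, -0.0]
ft_force: [-0.5, -0.0, 0.3]
grip_width: 0.149
```

Call:
{"fn": "move_arm", "kwargs": {"deltas": [{"linear":[-0.03,0,0.3],"turn":[0,0,0],"claw":1},{"linear":[0,0,0.3],"turn":[0,0,0],"claw":1},{"linear":[0,0,0.3],"turn":[0,0,0],"claw":1},{"linear":[0,0,0.15],"turn":[0,0,0],"claw":1},{"linear":[0,0,0.05],"turn":[0,0,0],"claw":1},{"linear":[0,0,0],"turn":[0,0,0],"claw":1},{"linear":[0,0,0],"turn":[0,0,0],"claw":1},{"linear":[0,0,0],"turn":[0,0,0],"claw":1}]}}

```text
time: 15.17
position: [0.4382, -0.3404, 0.1258]
tool_rot: [0.036, 3.141, -0.001]
ft_force: [0.5, 0.6, 0.5]
grip_width: 0.147
```

Call:
{"fn": "move_arm", "kwargs": {"deltas": [{"linear":[0,0,0.06],"turn":[0,0,0],"claw":1},{"linear":[0,0,0.05],"turn":[0,0,0],"claw":1},{"linear":[0,0,0.02],"turn":[0,0,0],"claw":1},{"linear":[0,0,0],"turn":[0,0,0],"claw":1},{"linear":[0,0,0],"turn":[0,0,0],"claw":1}]}}

```text
time: 15.58
position: [0.4384, -0.3406, 0.1223]
tool_rot: [0.036, 3.14, -0.001]
ft_force: [-0.4, 0.7, 5.0]
grip_width: 0.147
```

The collar is seated: 5 N upward at z 0.1223, the same height as when I picked it up. Releasing now.

Call:
{"fn": "move_arm", "kwargs": {"deltas": [{"linear":[0,0,0],"turn":[0,0,0],"claw":0.5},{"linear":[0,0,0],"turn":[0,0,0],"claw":0.5},{"linear":[0,0,0],"turn":[0,0,0],"claw":0.4},{"linear":[0,0,0],"turn":[0,0,0],"claw":0.4},{"linear":[0,0,0],"turn":[0,0,0],"claw":0.4},{"linear":[0,0,0],"turn":[0,0,0],"claw":0.4},{"linear":[0,0,0],"turn":[0,0,0],"claw":0.4}]}}

```text
time: 16.17
position: [0.4378, -0.3401, 0.1214]
tool_rot: [-0.036, -3.141, -0.0]
ft_force: [-0.1, -0.7, -0.6]
grip_width: 0.561
```

Call:
{"fn": "move_arm", "kwargs": {"deltas": [{"linear":[0,0,-0.3],"turn":[0,0,0],"claw":0.4},{"linear":[0,0,-0.6],"turn":[0,0,0],"claw":0.4},{"linear":[0,0,-0.8],"turn":[0,0,0],"claw":0.4},{"linear":[0,0,-0.9],"turn":[0,0,0],"claw":0.4},{"linear":[0,0,-0.9],"turn":[0,0,0],"claw":0.4},{"linear":[0,0,-0.9],"turn":[0,0,0],"claw":0.4},{"linear":[0,0,-0.9],"turn":[0,0,0],"claw":0.4},{"linear":[0,0,-0.5],"turn":[0,0,0],"claw":0.4}]}}

```text
time: 16.83
position: [0.4385, -0.3412, 0.2995]
tool_rot: [0.037, 3.137, -0.003]
ft_force: [0.8, -0.7, 0.4]
grip_width: 0.599
```

Call:
{"fn": "move_arm", "kwargs": {"deltas": [{"linear":[-0.3,0.9,0],"turn":[0,0,0],"claw":0.4},{"linear":[-0.3,0.9,0],"turn":[0,0,0],"claw":0.4},{"linear":[-0.3,0.9,0],"turn":[0,0,0],"claw":0.4},{"linear":[-0.3,0.9,0],"turn":[0,0,0],"claw":0.4},{"linear":[-0.3,0.9,0],"turn":[0,0,0],"claw":0.4},{"linear":[-0.3,0.9,0],"turn":[0,0,0],"claw":0.4},{"linear":[-0.3,0.9,0],"turn":[0,0,0],"claw":0.4},{"linear":[-0.3,0.9,0],"turn":[0,0,0],"claw":0.4},{"linear":[-0.3,0.9,0],"turn":[0,0,0],"claw":0.4},{"linear":[-0.3,0.9,0],"turn":[0,0,0],"claw":0.4},{"linear":[-0.3,0.9,0],"turn":[0,0,0],"claw":0.4},{"linear":[-0.3,0.9,0],"turn":[0,0,0],"claw":0.4},{"linear":[-0.3,0.9,0],"turn":[0,0,0],"claw":0.4},{"linear":[-0.3,0.9,0],"turn":[0,0,0],"claw":0.4},{"linear":[-0.3,0.9,0],"turn":[0,0,0],"claw":0.4},{"linear":[0,0,0],"turn":[0,0,0.65],"claw":0.4},{"linear":[0,0,0],"turn":[0,0,0.65],"claw":0.4},{"linear":[0,0,0],"turn":[0,0,0],"claw":0.4},{"linear":[0,0,0],"turn":[0,0,0],"claw":0.4},{"linear":[0,0,0],"turn":[0,0,0],"claw":0.4}]}}

```text
time: 18.5
position: [0.5822, 0.0611, 0.2961]
tool_rot: [0.178, 3.136, 0.0]
ft_force: [-0.4, -0.3, 0.5]
grip_width: 0.602
```

```bash
python3 - <<'E'
from h import *
st=ctrl.get_state();print(st['position'],st['tool_rot'])
snap('top','pics/t2.png');snap('scene','pics/s4.png')
t=cv2.imread('pics/t2.png');s=cv2.imread('pics/s4.png')
a=cv2.resize(t[215:280,410:450],(320,520),interpolation=cv2.INTER_CUBIC)
b=cv2.resize(s[200:291,140:210],(400,520),interpolation=cv2.INTER_CUBIC)
cv2.imwrite('pics/c7.png',np.hstack([a,b]))
E
```

```text
[0.58224719 0.06106312 0.29605383] [1.78277475e-01 3.13590919e+00 2.60777822e-04]
```

View pics/c7.png

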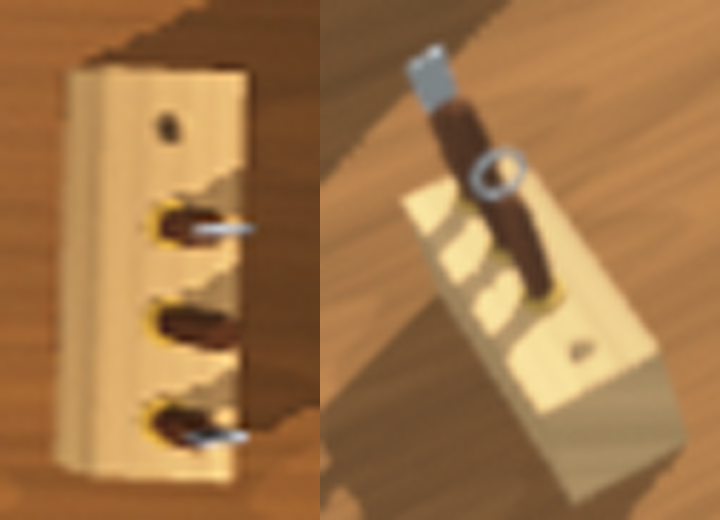

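The stylus stands in its hole with its collar down. It looks as it did at the start: its collar is at (165,322) in the left crop. Next I'll grip the carriage.

Call:
{"fn": "move_arm", "kwargs": {"deltas": [{"linear":[0.06,0.06,0.6],"turn":[0,0,0],"claw":0.4},{"linear":[0,0,0.6],"turn":[0,0,0],"claw":0.4},{"linear":[0,0,0.6],"turn":[0,0,0],"claw":0.4},{"linear":[0,0,0.4],"turn":[0,0,0],"claw":0.4},{"linear":[0,0,0],"turn":[0,0,0],"claw":0.4},{"linear":[0,0,0],"turn":[0,0,0],"claw":0.4},{"linear":[0,0,0],"turn":[0,0,0],"claw":0.4}]}}

```text
time: 19.18
position: [0.5813, 0.0635, 0.2307]
tool_rot: [0.179, 3.135, 0.001]
ft_force: [-0.4, -1.1, 0.7]
grip_width: 0.601
```

Call:
{"fn": "move_arm", "kwargs": {"deltas": [{"linear":[0.02,0,0.5],"turn":[0,0,0],"claw":0.4},{"linear":[0,0,0.5],"turn":[0,0,0],"claw":0.4},{"linear":[0,0,0.3],"turn":[0,0,0],"claw":0.4},{"linear":[0,0,0],"turn":[0,0,0],"claw":0.4},{"linear":[0,0,0],"turn":[0,0,0],"claw":0.4},{"linear":[0,0,0],"turn":[0,0,0],"claw":0.4}]}}

```text
time: 19.68
position: [0.5808, 0.0637, 0.1918]
tool_rot: [0.179, 3.135, 0.001]
ft_force: [-0.2, -0.6, 0.7]
grip_width: 0.601
```

Call:
{"fn": "move_arm", "kwargs": {"deltas": [{"linear":[0,0,0],"turn":[0,0,0],"claw":1},{"linear":[0,0,0],"turn":[0,0,0],"claw":1},{"linear":[0,0,0],"turn":[0,0,0],"claw":1},{"linear":[0,0,0],"turn":[0,0,0],"claw":1},{"linear":[0,0,0],"turn":[0,0,0],"claw":1},{"linear":[0,0,0],"turn":[0,0,0],"claw":1},{"linear":[0,0,0],"turn":[0,0,0],"claw":1},{"linear":[0,0,0],"turn":[0,0,0],"claw":1},{"linear":[0,0,0],"turn":[0,0,0],"claw":1},{"linear":[0,0,0],"turn":[0,0,0],"claw":1}], "grip_force": 12}}

```text
time: 20.52
position: [0.5801, 0.0635, 0.1906]
tool_rot: [0.179, 3.136, -0.0]
ft_force: [-0.0, -0.7, 1.0]
grip_width: 0.218
```

Call:
{"fn": "move_arm", "kwargs": {"deltas": [{"linear":[0,-0.1,0],"turn":[0,0,0],"claw":1},{"linear":[0,-0.2,0],"turn":[0,0,0],"claw":1},{"linear":[0,-0.2,0],"turn":[0,0,0],"claw":1},{"linear":[0,-0.2,0],"turn":[0,0,0],"claw":1},{"linear":[0,-0.2,0],"turn":[0,0,0],"claw":1},{"linear":[0,-0.2,0],"turn":[0,0,0],"claw":1},{"linear":[0,-0.2,0],"turn":[0,0,0],"claw":1},{"linear":[0,-0.1,0],"turn":[0,0,0],"claw":1}]}}

```text
time: 21.18
position: [0.5748, 0.0204, 0.1906]
tool_rot: [-0.181, -3.136, 0.0]
ft_force: [-1.1, 1.2, 2.4]
grip_width: 0.218
```

Call:
{"fn": "move_arm", "kwargs": {"deltas": [{"linear":[0,0,0],"turn":[0,0,0],"claw":1},{"linear":[0,0,0],"turn":[0,0,0],"claw":1},{"linear":[0,0,0],"turn":[0,0,0],"claw":1}]}}

```text
time: 21.43
position: [0.5749, 0.021, 0.1906]
tool_rot: [-0.18, -3.136, 0.002]
ft_force: [-3.0, -1.1, 3.7]
grip_width: 0.218
```

Call:
{"fn": "move_arm", "kwargs": {"deltas": [{"linear":[0,-0.1,0],"turn":[0,0,0],"claw":1},{"linear":[0,-0.1,0],"turn":[0,0,0],"claw":1},{"linear":[0,-0.1,0],"turn":[0,0,0],"claw":1},{"linear":[0,-0.1,0],"turn":[0,0,0],"claw":1},{"linear":[0,-0.1,0],"turn":[0,0,0],"claw":1}]}}

```text
time: 21.85
position: [0.5734, 0.0077, 0.1906]
tool_rot: [-0.178, -3.136, -0.002]
ft_force: [-3.1, 3.6, 3.8]
grip_width: 0.22
```

Call:
{"fn": "move_arm", "kwargs": {"deltas": [{"linear":[0,-0.07,0],"turn":[0,0,0],"claw":1},{"linear":[0,-0.07,0],"turn":[0,0,0],"claw":1}]}}

```text
time: 22.02
position: [0.5729, 0.0041, 0.1906]
tool_rot: [-0.177, -3.136, -0.003]
ft_force: [-2.5, 5.3, 3.3]
grip_width: 0.22
```

Call:
{"fn": "move_arm", "kwargs": {"deltas": [{"linear":[0,-0.07,0],"turn":[0,0,0],"claw":1},{"linear":[0,-0.07,0],"turn":[0,0,0],"claw":1}]}}

```text
time: 22.18
position: [0.5725, 0.0003, 0.1906]
tool_rot: [-0.177, -3.136, -0.004]
ft_force: [-3.3, 4.0, 2.7]
grip_width: 0.218
```

Call:
{"fn": "move_arm", "kwargs": {"deltas": [{"linear":[0,-0.05,0],"turn":[0,0,0],"claw":1},{"linear":[0,0,0],"turn":[0,0,0],"claw":1}]}}

```text
time: 22.35
position: [0.5721, -0.0027, 0.1906]
tool_rot: [-0.179, -3.136, -0.001]
ft_force: [-3.5, 2.4, 4.4]
grip_width: 0.217
```

Call:
{"fn": "move_arm", "kwargs": {"deltas": [{"linear":[0,-0.05,0],"turn":[0,0,0],"claw":1},{"linear":[0,0,0],"turn":[0,0,0],"claw":1}]}}

```text
time: 22.52
position: [0.5719, -0.0045, 0.1906]
tool_rot: [-0.179, -3.136, -0.0]
ft_force: [-4.5, 2.7, 3.9]
grip_width: 0.222
```

Call:
{"fn": "move_arm", "kwargs": {"deltas": [{"linear":[0,-0.05,0],"turn":[0,0,0],"claw":1},{"linear":[0,0,0],"turn":[0,0,0],"claw":1}]}}

```text
time: 22.68
position: [0.5716, -0.0068, 0.1906]
tool_rot: [-0.18, -3.136, 0.002]
ft_force: [-5.6, 1.5, 3.9]
grip_width: 0.22
```

Call:
{"fn": "move_arm", "kwargs": {"deltas": [{"linear":[0.02,-0.03,0],"turn":[0,0,0],"claw":1},{"linear":[0,0,0],"turn":[0,0,0],"claw":1}]}}

```text
time: 22.85
position: [0.5714, -0.0085, 0.1906]
tool_rot: [0.181, 3.136, -0.003]
ft_force: [-3.1, -2.6, 3.7]
grip_width: 0.22
```

Call:
{"fn": "move_arm", "kwargs": {"deltas": [{"linear":[0,-0.03,0],"turn":[0,0,0],"claw":1},{"linear":[0,0,0],"turn":[0,0,0],"claw":1}]}}

```text
time: 23.02
position: [0.5714, -0.0086, 0.1906]
tool_rot: [0.18, 3.136, -0.002]
ft_force: [-3.5, -1.4, 3.7]
grip_width: 0.22
```

The force flipped sign at 72.6 mm of travel, against 72.5 mm predicted, so the ball has dropped into the notch. I'll confirm by nudging a little more.

Call:
{"fn": "move_arm", "kwargs": {"deltas": [{"linear":[0.02,-0.02,0],"turn":[0,0,0],"claw":1},{"linear":[0,0,0],"turn":[0,0,0],"claw":1},{"linear":[0,0,0],"turn":[0,0,0],"claw":1}]}}

```text
time: 23.27
position: [0.5713, -0.0086, 0.1906]
tool_rot: [0.179, 3.135, -0.001]
ft_force: [1.1, -2.1, 1.0]
grip_width: 0.215
```

Call:
{"fn": "move_arm", "kwargs": {"deltas": [{"linear":[0,-0.03,0],"turn":[0,0,0],"claw":1},{"linear":[0,0,0],"turn":[0,0,0],"claw":1},{"linear":[0,0,0],"turn":[0,0,0],"claw":1}]}}

```text
time: 23.52
position: [0.5713, -0.0087, 0.1907]
tool_rot: [0.178, 3.135, 0.0]
ft_force: [1.5, -1.4, 0.5]
grip_width: 0.215
```

Call:
{"fn": "move_arm", "kwargs": {"deltas": [{"linear":[0,-0.04,0],"turn":[0,0,0],"claw":1},{"linear":[0,0,0],"turn":[0,0,0],"claw":1},{"linear":[0,0,0],"turn":[0,0,0],"claw":1}]}}

```text
time: 23.77
position: [0.5712, -0.009, 0.1907]
tool_rot: [0.177, 3.135, 0.002]
ft_force: [4.3, 2.8, -0.8]
grip_width: 0.219
```

```bash
python3 - <<'E'
from h import *
st=ctrl.get_state();print(st['position'],st['ft_force'],st['torque'])
snap('scene','pics/s5.png');s=cv2.imread('pics/s5.png')
cv2.imwrite('pics/c8.png',cv2.resize(s[120:240,240:400],(800,600),interpolation=cv2.INTER_CUBIC))
E
```

```text
[ 0.57120714 -0.00895547  0.19067915] [ 4.27111085  2.78691698 -0.76141687] [ 0.50163253 -0.91400366  0.01932571]
```

View pics/c8.png

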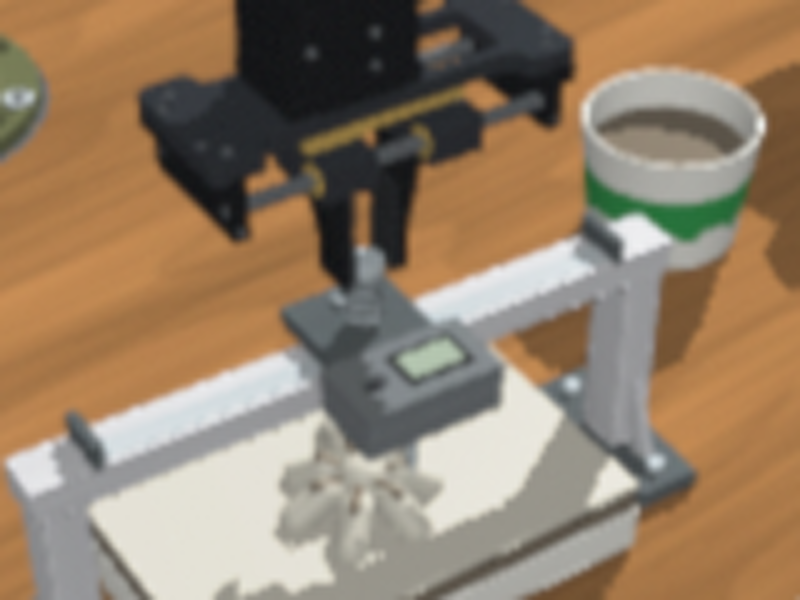

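The notch holds the carriage both ways: -2.6 N before and +2.8 N after, within 0.4 mm. I'll ease off to take the load away.

Call:
{"fn": "move_arm", "kwargs": {"deltas": [{"linear":[-0.02,0.02,0],"turn":[0,0,0],"claw":1},{"linear":[0,0,0],"turn":[0,0,0],"claw":1},{"linear":[0,0,0],"turn":[0,0,0],"claw":1},{"linear":[0,0,0],"turn":[0,0,0],"claw":1}]}}

```text
time: 24.15
position: [0.5712, -0.009, 0.1906]
tool_rot: [0.178, 3.136, 0.001]
ft_force: [2.6, 2.8, 0.3]
grip_width: 0.218
```

Call:
{"fn": "move_arm", "kwargs": {"deltas": [{"linear":[-0.02,0.03,0],"turn":[0,0,0],"claw":1},{"linear":[0,0,0],"turn":[0,0,0],"claw":1},{"linear":[0,0,0],"turn":[0,0,0],"claw":1},{"linear":[0,0,0],"turn":[0,0,0],"claw":1}]}}

```text
time: 24.48
position: [0.5712, -0.009, 0.1906]
tool_rot: [-0.179, -3.135, 0.0]
ft_force: [-0.7, 2.9, 3.6]
grip_width: 0.214
```

Call:
{"fn": "move_arm", "kwargs": {"deltas": [{"linear":[0,0.03,0],"turn":[0,0,0],"claw":1},{"linear":[0,0,0],"turn":[0,0,0],"claw":1},{"linear":[0,0,0],"turn":[0,0,0],"claw":1},{"linear":[0,0,0],"turn":[0,0,0],"claw":1}]}}

```text
time: 24.82
position: [0.5713, -0.0088, 0.1906]
tool_rot: [-0.18, -3.135, 0.002]
ft_force: [-3.1, -0.9, 4.2]
grip_width: 0.214
```

```bash
python3 -c "
from bench import ctrl
s=ctrl.get_state();print(s['time'],s['position'],s['ft_force'],s['grip_width']);print(ctrl.close_job())"
```

```text
24.8167 [ 0.57132856 -0.00883017  0.19059242] [-3.12980471 -0.85767781  4.18413009] 0.21428626215707425
the job is handed in; nothing more can be done
None
```

I did the whole job in the order asked and handed it in at 24.8 s, with the gripper still closed on the carriage's round grip.

- **Zero button:** with the carriage still parked, I pressed it with the stylus tip. The spring gave about 0.7 N/mm, then it met a hard stop at 6.1 N, so it was fully down.
- **Stylus:** I put it back in the hole it came from. The collar met the block with 5 N at the same height as at pickup, and the picture afterwards shows it standing upright in its hole.
- **Carriage:** I slid it about 72.5 mm, as the images had predicted. Resistance rose to about 5 N on the ramp, fell on the flat, then flipped to −2.6 N as the ball dropped in. Nudges past the notch turned the force to +2.8 N while the carriage moved only 0.4 mm. At the end the force along the rail was about −0.9 N.

Three readings are less certain:
- **Side and upward force:** about 3 N sideways and 4 N upward remained on the gripped knob at the end.
- **Easing off:** the force along the rail stayed near 2.8 N through the first two easing moves and dropped only after the third.
- **Display:** I could not read its digits in the camera images, so the zero rests on the button force alone.

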